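# Hold a gluing caul flush on a sloped guitar peghead

### The job

Fold both flaps of the small carton back outwards, well past upright, and take the wooden caul out by its grip rib. Tilt it to match the slope of the guitar peghead on the jig, set its flat sole flush on the middle of the peghead face with the rib running up the slope, and press it gently so that the sprung bed gives a few millimetres. Finish while still gripping the caul and pressing it there: do not let go; leave the jar, sanding block and brush where they are.

Things in the scene. Friction and masses are not known exactly. Their poses are not given: they have to be found in the camera images.
- carton: open cardboard carton fixed to the bench, outside 160 (x) by 150 (y) by 65 mm high, walls and floor 5 mm thick, a thin grey pad on the floor inside; origin under its centre at bench level, z up. Its two flaps hinge on its +y and -y rims
- flap_left (a joint): angle of the flap hinged on the carton's +y top rim (carton y = +75 mm, height 65 mm); 156 mm along the rim, 55 mm from hinge to free edge, 4 mm thick. 0 = shut, 1.57 = upright, 2.5 = folded fully back (stop). Starts ajar at 0.75 to 1.05; light friction (about 1 N at the edge), stays where it is left
- flap_right (a joint): the same for the flap hinged on the carton's -y top rim (carton y = -75 mm). To open either: put a fingertip down between the free edges, move outwards, rising a little with the edge so that it does not jam, then on over the rim
- caul_center (a point): centre of the loose wooden caul (pressing block) in the carton, rib up: flat sole 90 (x) by 60 (y) by 12 mm, on it a central grip rib 70 long (x), 20 wide (y), 40 mm high. The point is half-way up, 26 mm above the sole's underside; x along the rib, z up. About 0.15 kg. Grip the rib's sides; in a light grip (25 to 30 N) it can swivel about the line between the fingers and bed itself flush
- head_face (a point): centre of the flat top face, 110 (x) by 84 mm (y), of the dark guitar peghead on the tilting jig; x points up the slope, z is the outward normal. Slope 14 to 32 degrees from level, fixed in each run; the point is 105 to 125 mm above the bench. The peghead on its plywood board is sprung along the normal: it gives from about 2 N, then 1.5 N per mm, up to 14 mm
- head (a joint): how far the sprung bed with the peghead is pressed in along its normal, m: 0 = free, 0.014 = bottomed
- jig: plywood base of the jig, fixed to the bench, 190 (x) by 150 (y) by 14 mm; origin under its centre, z up; the peghead face centre stands above it, 10 to 40 mm towards the base's -x end
- jar: bystander: white jar, 64 mm across, 85 mm high; origin under its centre
- sand_block: bystander: cork and wood sanding block 55 by 110 by 28 mm; origin under its centre
- brush: bystander: glue brush lying on the bench; origin at its underside
Mind the look-alikes: they are no part of the job. Of the things like the jig, leave any that is blue or turquoise; of the rest the smaller one is meant.

How it is judged:
By the outcome, as a careful person would: the job done as asked, in the order asked, and still so for the second after the job is handed in, while the arm keeps its last pose, push and grip.
It also fails if it takes over 58 s, if anything falls off the work surface, if the arm or the gripper's body presses on something with over 40 N, if the wrist force passes 120 N, or if a joint passes its speed limit or range.

### The arm

A 6-joint arm with a two-finger parallel gripper is mounted at the origin on the work surface. World frame = base frame: x ahead of the robot, y to its left, z up, the work surface at z = 0. Lengths are in m, angles in degrees, forces in N, time in s.
With the tool pointing down it reaches from about 0.25 to 0.725 m from the base axis. Payload 9.7 kg.
Tool frame: the origin (TCP) lies at the very end of the fingers, on their centre line; the grasp point (between the pads) lies 19 mm behind it; x points along the fingers, z is the direction in which the jaws open and shut, and the axes are right-handed (so a half turn about x gives the same grasp; the last joint's range is limited). The gripper opens to 85 mm and grips with 20 to 120 N. Pads are 22 mm wide; open, the fingers measure 114 mm over their backs; the gripper's body (76 mm by 85 mm) begins 54 mm behind the grasp point. The pads swing forward as they close: fully open they stand 13 mm farther back than shut.
Start: joints at [-68.239, 4.979, 10.078, 95.1, 0, 90], TCP at [0.204, -0.511, 0.231] pointing down, gripper open.
Joint ranges: [-179.16, 179.16], [-48.56, 103.87], [-65.8, 70.77], [-126.05, 130.52], [-82.76, 87.17], [-180, 180]. Speed limits (degrees/s): [127.2, 127.2, 147.25, 180, 180, 180].

### API

Orientations are given as [roll, pitch, yaw] about the fixed x, y, z axes, in that order (R = Rz(yaw) Ry(pitch) Rx(roll)).
In Python, from workcell import sensors, vision, job_done gives the robot as it stands.
- The arm moves only by the tool carry_out, never from a script. Its argument "increments" is a list of rows, each a list of 7 numbers: the turn, a rotation vector about the tool's x, y, z in degrees, then the shift along the tool's x, y, z in mm, then the opening in per cent of the stroke, from 0 (shut) to 100 (fully open). A call has 1 to 12 rows; each row shifts and turns the commanded pose from where the row before left it, along the tool's axes as they then stand; what a row does not reach is not made up. A row lasts 1/8 s, in which the tool goes at most 62.5 mm and 10.7 degrees, less where a joint would pass 70% of its speed; a pose out of reach is approached as far as the arm can. A call is refused whole if a number of a shift passes 62.5 or a number of a turn 10.7, either way. A call with a gripper value outside its range is refused whole. The fingers move at their own pace and stop on an object; "squeeze" is the grip in N (left out, the last holds). Time passes only in rows, so rows that do not move let the fingers close. It gives the time, the measured TCP pose, the force and the opening at its end, in the units of the state.
- sensors.get_obs(): the state, without advancing time (a new reading comes with each control period).
- vision.camera(name): name is "side" or "top" or "wrist"; returns the picture (384x512x3 uint8, red, green, blue); there is no depth.
- vision.calibration(name): a dict with "camera_matrix" (3x3 intrinsics, pixels), "extrinsics" (4x4, takes a point from world to camera coordinates); the wrist camera has in their place "mount" (4x4, takes a point from camera to tool coordinates, whose origin is the TCP and whose axes are the tool frame's). Camera axes: x right, y up, looking along -z (the intrinsics and any distortion apply to the point x, -y, -z); pixel columns grow to the right and rows downward; lengths in m; the calibration is good to about 2 mm. The wrist camera is an equidistant fisheye: a pixel r from the principal point sees the ray r / f radians off the axis. A picture is of the moment at which its call begins: read the wrist's pose just before it. calibration takes no time and is no camera call.
- job_done(): hands the job in, once; it reports no verdict.
The state is a dict: "time": time; "q": joint angles; "qd": joint speeds; "joint_efforts": joint torques, N m; "ee_pos": TCP position; "tcp_rot": TCP orientation; "wrist_force": force on the tool from outside, world axes, zero at the start; "torque": the same for the moment, N m; "opening": finger opening in m.
Only numpy, scipy, OpenCV 4.12 (cv2) and the standard library are available. Lean on these libraries where they do the work, as an engineer would, in place of code of your own. Each camera call takes 0.05 s, during which the arm holds its last target.

## Working session

There is one attempt and no reset: what is moved stays moved. The work goes in short steps, Python scripts to look and compute and a tool call to move; the robot and the scene stay as the last step left them, time stands still between calls to the robot, and variables do not carry over. Pictures are saved under pics/ and viewed, and the job is handed in when it is done.

Besides the shell and the picture viewer there is one more tool, called after "Call:" as a command line: name --pt "numbers of a row" for each row, then --argument value for the rest. carry_out: Moves the arm, as the interface text tells. Its arguments: {"type":"object","properties":{"increments":{"type":"array"},"squeeze":{"type":"number"}},"required":["increments"]}

```bash
mkdir -p pics; ls; python3 - <<'E'
from workcell import sensors, vision
import cv2
print(sensors.get_obs())
for n in ["side","top","wrist"]:
    im=vision.camera(n); cv2.imwrite(f"pics/a_{n}.png",im[:,:,::-1]); print(n,vision.calibration(n))
E
```

```text
pics
{'time': 0.0, 'q': array([-6.82395782e+01,  5.01257335e+00,  1.00342311e+01,  9.50992626e+01,
       -1.14978107e-03,  9.00001842e+01]), 'qd': array([ 0.05583971, -0.02892195,  0.018433  , -0.02667706, -0.0115661 ,
        0.01397295]), 'joint_efforts': array([-3.10935811e-04, -5.20388675e+01,  4.64800429e+01,  1.66879501e-02,
        7.52801247e-05, -1.93458681e-05]), 'ee_pos': array([ 0.20381014, -0.51059971,  0.23056693]), 'tcp_rot': array([-179.15099338,   89.92238663,  112.60924502]), 'wrist_force': array([ 0.21386624, -0.31537791, -0.37347833]), 'torque': array([-0.02125019, -0.00467902,  0.01143018]), 'opening': 0.08567266291489446}
side {'camera_matrix': array([[469.19058603,   0.        , 246.90225152],
       [  0.        , 469.19058603, 191.40449334],
       [  0.        ,   0.        ,   1.        ]]), 'extrinsics': array([[ 0.99649809, -0.08320944,  0.00823066, -0.5036914 ],
       [ 0.04372637,  0.60248586,  0.79693086, -0.07823021],
       [-0.07127103, -0.79378019,  0.60401445, -1.6399546 ],
       [ 0.        ,  0.        ,  0.        ,  1.        ]])}
top {'cam
[... 257 characters left out ...]
95493,  0.01219774,  0.07701997, -0.50525102],
       [-0.07709937,  0.00617861,  0.99700427, -1.28842916],
       [ 0.        ,  0.        ,  0.        ,  1.        ]])}
wrist {'camera_matrix': array([[297.31863964,   0.        , 253.00317023],
       [  0.        , 297.31863964, 193.16575943],
       [  0.        ,   0.        ,   1.        ]]), 'mount': array([[-9.88393642e-04,  3.22185196e-01, -9.46676145e-01,
        -1.42897193e-01],
       [ 8.80272622e-04,  9.46676521e-01,  3.22184404e-01,
         8.34488564e-02],
       [ 9.99999124e-01, -5.14888075e-04, -1.21929986e-03,
         1.54045516e-03],
       [ 0.00000000e+00,  0.00000000e+00,  0.00000000e+00,
         1.00000000e+00]])}
```

View pics/a_side.png

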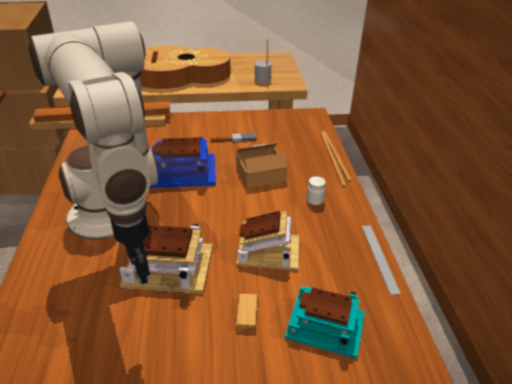

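View pics/a_top.png

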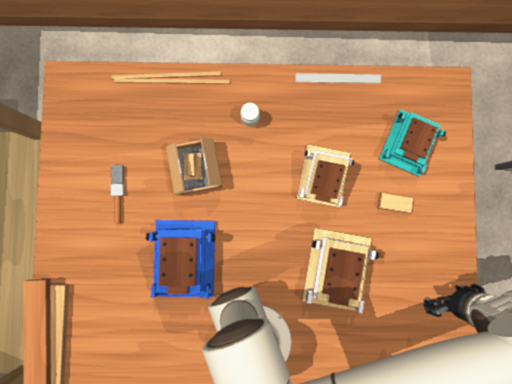

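View pics/a_wrist.png

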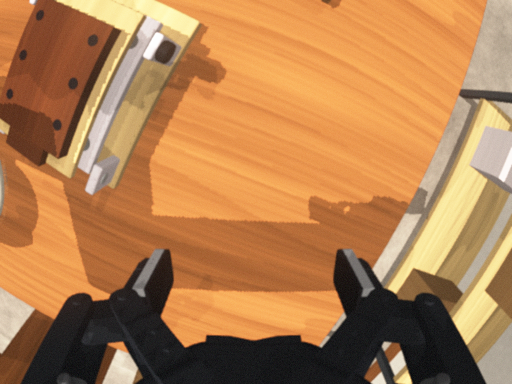

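Side and top views: the carton is at top px (194,166). The plywood jigs are at (327,178), small, which is the target, and (340,270), large. The blue and turquoise ones are decoys, the jar is at (250,114) and the sanding block at (396,203). I'll zoom in next.

```bash
cat > h.py <<'E'
import numpy as np, cv2
from workcell import sensors, vision
from scipy.spatial.transform import Rotation as R
def proj(n,P):
    c=vision.calibration(n);E=c["extrinsics"];K=c["camera_matrix"]
    p=np.atleast_2d(P)@E[:3,:3].T+E[:3,3]
    p=p*[1,-1,-1]; q=p@K.T; return q[:,:2]/q[:,2:]
def ray(n,u,v):
    c=vision.calibration(n);E=c["extrinsics"];K=c["camera_matrix"]
    d=np.linalg.inv(K)@[u,v,1]; d=d*[1,-1,-1]
    return -E[:3,:3].T@E[:3,3], E[:3,:3].T@d
def onz(n,u,v,z):
    o,d=ray(n,u,v); return o+d*(z-o[2])/d[2]
def wray(u,v,pos,rpy):
    c=vision.calibration("wrist");K=c["camera_matrix"];M=c["mount"]
    a=np.array([u-K[0,2],v-K[1,2]]);r=np.hypot(*a);th=r/K[0,0]
    d=np.array([np.sin(th)*a[0]/r,-np.sin(th)*a[1]/r,-np.cos(th)])
    T=R.from_euler('xyz',rpy,degrees=True).as_matrix()
    return T@M[:3,3]+pos, T@M[:3,:3]@d
def wproj(P,pos,rpy):
    c=vision.calibration("wrist");K=c["camera_matrix"];M=c["mount"]
    T=R.from_euler('xyz',rpy,degrees=True).as_matrix()
    p=(np.atleast_2d(P)-pos)@T; p=(p-M[:3,3])@M[:3,:3]
    rr=np.hypot(p[:,0],p[:,1]);th=np.arctan2(rr,-p[:,2])
    return np.c_[K[0,2]+K[0,0]*th*p[:,0]/rr, K[1,2]-K[0,0]*th*p[:,1]/rr]
def wz(u,v,pos,rpy,z):
    o,d=wray(u,v,pos,rpy); return o+d*(z-o[2])/d[2]
def tri(rays):
    A=np.zeros((3,3));b=np.zeros(3)
    for o,d in rays:
        d=d/np.linalg.norm(d);Q=np.eye(3)-np.outer(d,d);A+=Q;b+=Q@o
    p=np.linalg.solve(A,b)
    res=[np.linalg.norm((np.eye(3)-np.outer(d,d)/(d@d))@(p-o)) for o,d in rays]
    return p,res
E
python3 - <<'E'
import cv2
t=cv2.imread("pics/a_top.png");s=cv2.imread("pics/a_side.png")
def c(im,x0,y0,x1,y1,k,n): cv2.imwrite(n,cv2.resize(im[y0:y1,x0:x1],None,fx=k,fy=k,interpolation=cv2.INTER_CUBIC))
c(t,150,120,250,210,6,"pics/b1.png"); c(t,280,130,380,220,6,"pics/b2.png")
c(s,220,130,320,210,6,"pics/b3.png"); c(s,220,200,320,280,6,"pics/b4.png")
E
```

```text
(no output)
```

View pics/b1.png

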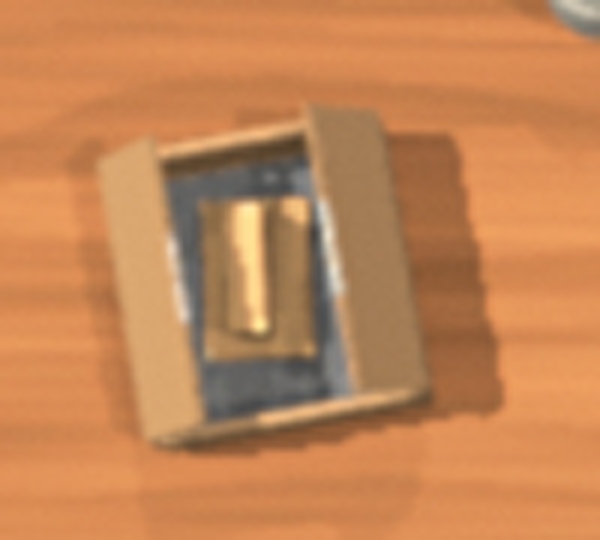

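View pics/b2.png

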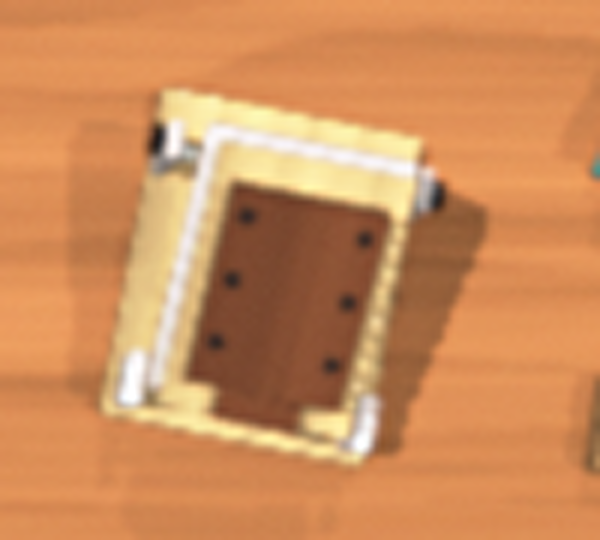

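View pics/b3.png

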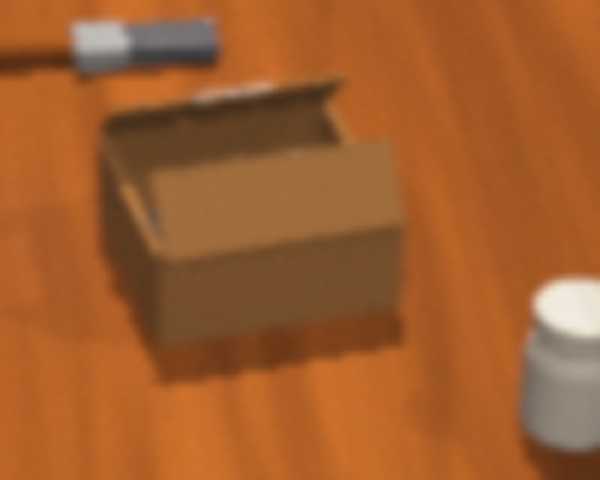

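View pics/b4.png

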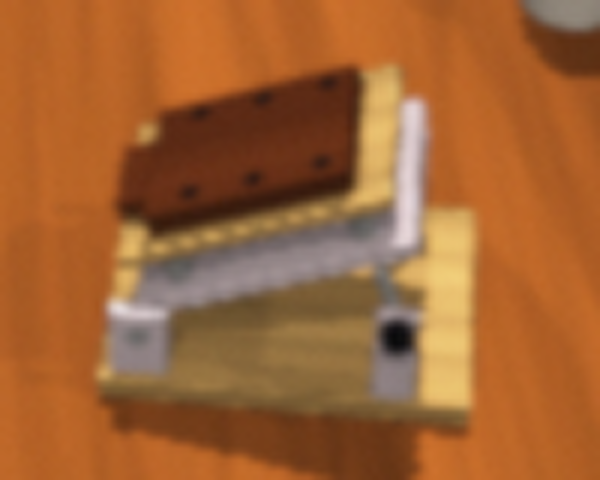

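```bash
python3 - <<'E'
from h import *
np.set_printoptions(precision=4,suppress=True)
def t1(u,v): return (u+.5)/6-.5+280,(v+.5)/6-.5+130
def s1(u,v): return (u+.5)/6-.5+220,(v+.5)/6-.5+200
T=[(248,215),(232,279),(216,341),(365,239),(348,302),(332,366)]
S=[(328,82),(263,97),(202,112),(321,162),(253,177),(190,190)]
P=[]
for a,b in zip(T,S):
    p,r=tri([ray("top",*t1(*a)),ray("side",*s1(*b))]);P.append(p);print(p,r)
P=np.array(P)
c=P.mean(0);U,s,V=np.linalg.svd(P-c);n=V[2]*np.sign(V[2][2])
x=(P[[0,3]].mean(0)-P[[2,5]].mean(0));x/=np.linalg.norm(x)
print("center",c,"n",n,"svd",s,"slopex",np.degrees(np.arcsin(x[2])),"tilt n",np.degrees(np.arccos(n[2])),"yaw",np.degrees(np.arctan2(x[1],x[0])))
print("yaw n",np.degrees(np.arctan2(-n[1],-n[0])))
# face corners in top (without stub): 
for u,v in [(232,182),(390,210),(345,412),(190,378)]:
    q=t1(u,v); o,d=ray("top",*q); print("corner",o+d*((c-o)@n)/(d@n))
# carton
def tb(u,v): return (u+.5)/6-.5+150,(v+.5)/6-.5+120
def sb(u,v): return (u+.5)/6-.5+220,(v+.5)/6-.5+130
print("hinge corners z=.065")
for u,v in [(100,160),(380,110),(428,390),(150,443)]:
    print(onz("top",*tb(u,v),.065))
print("rib top z~.06")
for u,v in [(232,203),(262,203),(268,333),(240,330)]:
    print(onz("top",*tb(u,v),.062))
print("flap free edges (tri top/side)")
for a,b in [((152,140),(340,82)),((303,107),(388,142)),((352,396),(152,178))]:
    print(tri([ray("top",*tb(*a)),ray("side",*sb(*b))]))
print("side hinge right", [onz("side",*sb(u,v),.065) for u,v in [(162,262),(402,228)]], [onz("side",*sb(u,v),.0) for u,v in [(162,342),(400,308)]])
E
```

```text
[ 0.5717 -0.199   0.1329] [np.float64(0.0004666553889866658), np.float64(0.00046665538898663295)]
[ 0.5395 -0.1928  0.1197] [np.float64(0.00018274469044885823), np.float64(0.00018274469044910198)]
[ 0.5084 -0.1866  0.1061] [np.float64(0.0004552805003832233), np.float64(0.00045528050038351513)]
[ 0.5601 -0.2595  0.1324] [np.float64(0.0006072338661127362), np.float64(0.000607233866112927)]
[ 0.528  -0.2534  0.1192] [np.float64(8.426666950485743e-05), np.float64(8.426666950463166e-05)]
[ 0.4963 -0.2474  0.1072] [np.float64(0.0008028339565495807), np.float64(0.0008028339565495711)]
center [ 0.534  -0.2231  0.1196] n [-0.3658  0.0711  0.928 ] svd [0.0756 0.0698 0.0009] slopex 21.87733233308891 tilt n 21.87773992077554 yaw -10.946931012621224
yaw n -11.003777303881412
corner [ 0.5875 -0.1899  0.1381]
corner [ 0.5739 -0.271   0.139 ]
corner [ 0.4719 -0.2561  0.0976]
corner [ 0.4889 -0.174   0.098 ]
hinge corners z=.065
[0.6376 0.2972 0.065 ]
[0.6673 0.1449 0.065 ]
[0.5137 0.1157 0.065 ]
[0.483  0.2655 0.065 ]
rib top z~.06
[0.6153 0.2251 0.062 ]
[0.6155 0.2087 0.062 ]
[0.544  0.2037 0.062 ]
[0.5455 0.2189 0.062 ]
flap free edges (tri top/side)
(array([0.6417, 0.2613, 0.1014]), [np.float64(0.00024767282784428444), np.float64(0.00024767282784456026)])
(array([0.6604, 0.1811, 0.1052]), [np.float64(0.00047329485346351354), np.float64(0.00047329485346368056)])
(array([0.5083, 0.1519, 0.1044]), [np.float64(0.0016570129359686128), np.float64(0.0016570129359686706)])
side hinge right [array([0.5136, 0.1177, 0.065 ]), array([0.6665, 0.144 , 0.065 ])] [array([0.5145, 0.1228, 0.    ]), array([0.6698, 0.1482, 0.    ])]
```

```bash
cat >> h.py <<'E'
def state():
    o=sensors.get_obs();return o,np.array(o["ee_pos"]),R.from_euler('xyz',o["tcp_rot"],degrees=True)
def target_down(yawz):  # tool x down, tool z at yaw (deg) in the world
    a=np.radians(yawz);x=np.array([0,0,-1.]);z=np.array([np.cos(a),np.sin(a),0]);return R.from_matrix(np.c_[x,np.cross(z,x),z])
def delta(pos,Rt):
    o,p,Rc=state();print("t",o["time"],"pos",p.round(4),"F",o["wrist_force"].round(2),"op",round(o["opening"],4),"q",o["q"].round(1))
    print("shift now-axes mm",(Rc.inv().apply(np.array(pos)-p)*1000).round(1)," rotvec deg",np.degrees((Rc.inv()*Rt).as_rotvec()).round(2), "shift in target axes",(Rt.inv().apply(np.array(pos)-p)*1000).round(1))
def carton(x,y,z,c=(.5754,.2058),yaw=10.5):
    a=np.radians(yaw);return np.array([c[0]+x*np.cos(a)-y*np.sin(a),c[1]+x*np.sin(a)+y*np.cos(a),z])
E
python3 - <<'E'
from h import *
np.set_printoptions(suppress=True)
o,p,Rc=state();print(Rc.as_matrix().round(3))
for yz in (100.5,-79.5): delta(carton(0,0,.2),target_down(yz))
E
```

```text
[[-0.     0.929  0.371]
 [ 0.001  0.371 -0.929]
 [-1.    -0.    -0.001]]
t 0.15 pos [ 0.2038 -0.5107  0.2308] F [-0.88 -0.04  0.46] op 0.0853 q [-68.2   5.   10.   95.1  -0.   90. ]
shift now-axes mm [  31.3  610.7 -527.6]  rotvec deg [-168.74   -0.01   -0.08] shift in target axes [  30.8 -495.9  636.7]
t 0.15 pos [ 0.2038 -0.5107  0.2308] F [-0.88 -0.04  0.46] op 0.0853 q [-68.2   5.   10.   95.1  -0.   90. ]
shift now-axes mm [  31.3  610.7 -527.6]  rotvec deg [11.26 -0.06  0.01] shift in target axes [  30.8  495.9 -636.7]
```

Call:
carry_out --pt "-10.6 0 0 0 0 0 0" --pt "-10.6 0 0 0 0 0 0" --pt "-10.6 0 0 0 0 0 0" --pt "-10.6 0 0 0 0 0 0" --pt "-10.6 0 0 0 0 0 0" --pt "-10.6 0 0 0 0 0 0" --pt "-10.6 0 0 0 0 0 0" --pt "-10.6 0 0 0 0 0 0" --pt "-10.6 0 0 0 0 0 0" --pt "-10.6 0 0 0 0 0 0" --pt "-10.6 0 0 0 0 0 0" --pt "-10.6 0 0 0 0 0 0"

```text
time: 1.65
ee_pos: [0.2039, -0.5107, 0.231]
tcp_rot: [50.2, 90.0, 109.6]
wrist_force: [-0.6, -0.6, 0.7]
opening: -0.0003
```

Call:
carry_out --pt "-10.4 0 0 0 0 0 0" --pt "-10.4 0 0 0 0 0 0" --pt "-10.4 0 0 0 0 0 0" --pt "-10.4 0 0 0 0 0 0" --pt "0 0 0 0 -35.4 45.5 0" --pt "0 0 0 0 -35.4 45.5 0" --pt "0 0 0 0 -35.4 45.5 0" --pt "0 0 0 0 -35.4 45.5 0" --pt "0 0 0 0 -35.4 45.5 0" --pt "0 0 0 0 -35.4 45.5 0" --pt "0 0 0 0 -35.4 45.5 0"

```text
time: 3.02
ee_pos: [0.3896, -0.1505, 0.2313]
tcp_rot: [-127.6, 90.0, -27.0]
wrist_force: [0.7, -0.2, 1.3]
opening: 0.0001
```

Call:
carry_out --pt "0 0 0 0 -35.4 45.5 0" --pt "0 0 0 0 -35.4 45.5 0" --pt "0 0 0 0 -35.4 45.5 0" --pt "0 0 0 0 -35.4 45.5 0" --pt "0 0 0 0 -35.4 45.5 0" --pt "0 0 0 0 -35.4 45.5 0" --pt "0 0 0 0 -35.4 45.5 0" --pt "0 0 0 0 0 0 0"

```text
time: 4.03
ee_pos: [0.575, 0.2093, 0.2286]
tcp_rot: [93.2, 89.8, -166.1]
wrist_force: [0.0, -1.0, 0.6]
opening: -0.0001
```

```bash
python3 - <<'E'
from h import *
delta(carton(0,0,.085),target_down(100.5))
o,p,Rc=state();im=vision.camera("wrist");cv2.imwrite("pics/c1.png",im[:,:,::-1])
E
```

```text
t 4.025 pos [0.575  0.2093 0.2286] F [ 0.01 -0.98  0.56] op -0.0001 q [20.  13.9 19.9 96.2  0.   9.2]
shift now-axes mm [143.6  -0.2  -3.5]  rotvec deg [ 0.26 -0.01 -0.19] shift in target axes [143.6   0.2  -3.5]
```

View pics/c1.png

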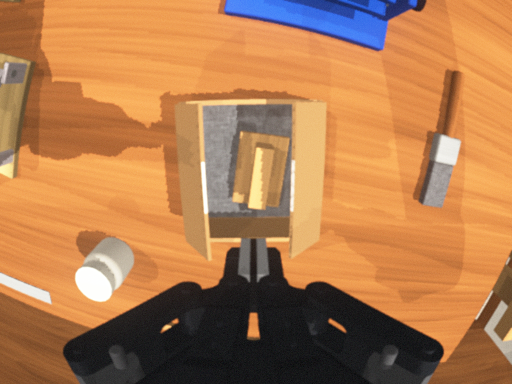

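```bash
python3 - <<'E'
import cv2
t=cv2.imread("pics/c1.png")
cv2.imwrite("pics/c2.png",cv2.resize(t[90:270,165:340],None,fx=3.3,fy=3.3,interpolation=cv2.INTER_CUBIC))
E
```

```text
(no output)
```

View pics/c2.png

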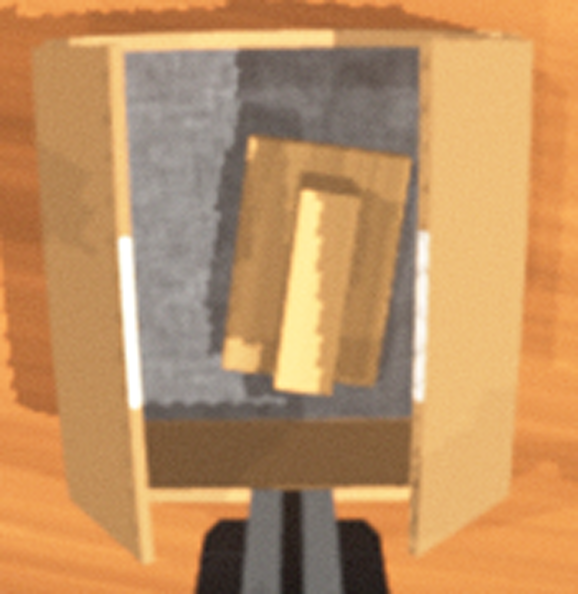

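```bash
python3 - <<'E'
from h import *
np.set_printoptions(precision=4,suppress=True)
o,p,Rc=state();rp=o["tcp_rot"]
c=lambda u,v:((u+.5)/3.3-.5+165,(v+.5)/3.3-.5+90)
def toC(P):
    a=np.radians(10.5);d=P[:2]-[.5754,.2058];return np.r_[np.cos(a)*d[0]+np.sin(a)*d[1],-np.sin(a)*d[0]+np.cos(a)*d[1],P[2]]*1000
for z,L in ((.060,[(303,190),(360,195),(333,394),(275,388)]),(.020,[(250,137),(412,157),(375,385),(223,370)])):
    Q=np.array([wz(*c(*a),p,rp,z) for a in L]);m=Q.mean(0)
    d=Q[2:].mean(0)-Q[:2].mean(0)
    w=Q[[1,2]].mean(0)-Q[[0,3]].mean(0)
    print("mean",m,"len",np.linalg.norm(d),"yaw",np.degrees(np.arctan2(d[1],d[0])),"wid",np.linalg.norm(w),np.degrees(np.arctan2(w[1],w[0]))-90, toC(m))
print("far hinge",[toC(wz(*c(*a),p,rp,.065)) for a in [(35,45),(532,40),(510,497),(70,500)]])
print("free",[toC(wz(*c(*a),p,rp,.103)) for a in [(112,50),(425,45),(415,550),(145,560)]])
E
```

```text
mean [0.58   0.2156 0.06  ] len 0.0690943286500141 yaw 3.5816080266264843 wid 0.019231285851340988 5.129659782430451 [ 6.3575  8.8052 60.    ]
mean [0.5802 0.2156 0.02  ] len 0.08938182842415862 yaw 3.4212852932393525 wid 0.05891037961497991 4.341933445526962 [ 6.4821  8.8098 20.    ]
far hinge [array([-77.2727, -81.1625,  65.    ]), array([-79.281 ,  75.4939,  65.    ]), array([79.57  , 78.8962, 65.    ]), array([ 81.6413, -79.1377,  65.    ])]
free [array([-75.61  , -49.2357, 103.    ]), array([-76.9616,  36.2676, 103.    ]), array([ 78.3548,  39.9954, 103.    ]), array([ 82.7582, -46.5387, 103.    ])]
```

Call:
carry_out --pt "0.2 0 0 30 0 -1 0" --pt "0 0 0 30 0 -1 0" --pt "0 0 0 30 0 -1 0" --pt "0 0 0 30 0 -1 0" --pt "0 0 0 28 0 0 0" --pt "0 0 0 0 0 10 0" --pt "0 0 0 0 0 10 0" --pt "0 0 0 -5 0 10 0" --pt "0 0 0 -5 0 10 0" --pt "0 0 0 -5 0 10 0" --pt "0 0 0 -5 0 10 0"

```text
time: 5.45
ee_pos: [0.5641, 0.2622, 0.1036]
tcp_rot: [15.0, 90.0, 115.4]
wrist_force: [-0.0, -0.5, 0.1]
opening: -0.0001
```

Call:
carry_out --pt "0 0 0 -4 0 10 0" --pt "0 0 0 4 0 10 0" --pt "0 0 0 5 0 7 0" --pt "0 0 0 4 0 4 0" --pt "0 0 0 0 0 0 0"

```text
time: 6.08
ee_pos: [0.5583, 0.2919, 0.0935]
tcp_rot: [99.4, 89.9, -160.2]
wrist_force: [-0.3, -0.4, 0.2]
opening: 0.0001
```

```bash
python3 - <<'E'
from h import *
delta(carton(0,0,.085),target_down(100.5))
im=vision.camera("wrist");im2=vision.camera("top");
a=cv2.resize(im2[110:220,140:260],(419,384),interpolation=cv2.INTER_CUBIC)
cv2.imwrite("pics/d1.png",cv2.resize(np.hstack([im,a]),None,fx=.85,fy=.85)[:,:,::-1])
E
```

```text
t 6.075 pos [0.5583 0.2919 0.0935] F [-0.34 -0.44  0.17] op 0.0001 q [27.6 15.5  6.9 81.4  0.  17.2]
shift now-axes mm [  8.5  -1.3 -87.8]  rotvec deg [-0.12 -0.01 -0.07] shift in target axes [  8.5  -1.1 -87.8]
```

View pics/d1.png

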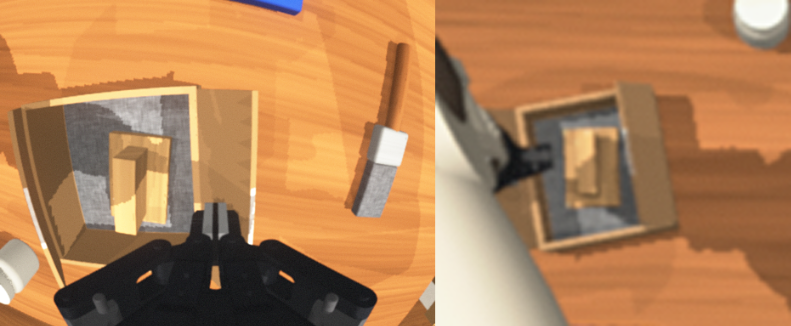

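```bash
cat >> h.py <<'E'
def toC(P,yaw=10.5):
    a=np.radians(yaw);d=P[:2]-np.array([.5754,.2058]);return np.r_[np.cos(a)*d[0]+np.sin(a)*d[1],-np.sin(a)*d[0]+np.cos(a)*d[1],P[2]]*1000
def flapang(u,v,pos,rpy,side):
    best=[]
    for a in np.arange(1.2,2.9,.02):
        z=.065+.055*np.sin(a); y=side*(75-55*np.cos(a)); P=toC(wz(u,v,pos,rpy,z)); best.append((abs(P[1]-y),a,P[0]))
    return min(best)
E
python3 - <<'E'
from h import *
o,p,Rc=state();rp=o["tcp_rot"]
for u,v in [(257,91),(249,190)]: print(flapang(u/.85,v/.85,p,rp,1))
print(toC(wz(192/.85,88/.85,p,rp,.065)),toC(wz(10/.85,110/.85,p,rp,.065)))
E
```

```text
(np.float64(0.16444113133526628), np.float64(2.200000000000001), np.float64(-78.27785304063443))
(np.float64(0.04735664210896573), np.float64(2.1400000000000006), np.float64(-25.14828190539056))
[-78.5539971   70.58612946  65.        ] [-74.5044106  -92.50653082  65.        ]
```

Call:
carry_out --pt "0 0 0 3 0 3 0" --pt "0 0 0 3 0 3 0" --pt "0 0 0 0 0 0 0" --pt "0 0 0 -27 0 -5 0" --pt "0 0 0 -27 0 -5 0" --pt "0 0 0 0 0 -30 0" --pt "0 0 0 0 0 -30 0" --pt "0 0 0 0 0 -30 0" --pt "0 0 0 30 0 0 0" --pt "0 0 0 31 0 0 0" --pt "0 0 0 0 0 0 0"

```text
time: 7.55
ee_pos: [0.5742, 0.1987, 0.0789]
tcp_rot: [97.8, 89.7, -161.9]
wrist_force: [0.3, -0.2, 0.9]
opening: 0.0003
```

```bash
python3 - <<'E'
from h import *
o,p,Rc=state();rp=o["tcp_rot"]; print(o["time"],toC(p),o["wrist_force"])
im=vision.camera("wrist");cv2.imwrite("pics/e1.png",im[:,:,::-1])
E
```

```text
7.55 [-2.48429187 -6.72585376 78.91751758] [ 0.28686791 -0.16094227  0.87328944]
```

View pics/e1.png

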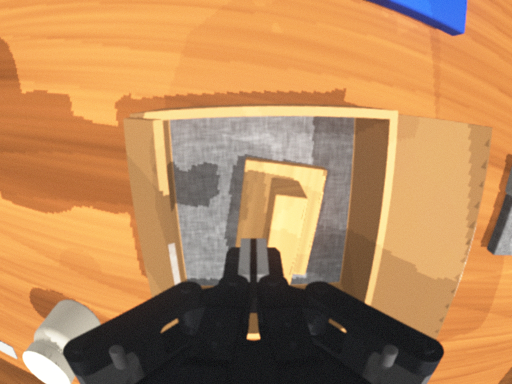

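```bash
python3 - <<'E'
from h import *
o,p,Rc=state();rp=o["tcp_rot"]
print(flapang(490,127,p,rp,1),flapang(468,230,p,rp,1)); print(toC(wz(152,120,p,rp,.108)),toC(wz(396,110,p,rp,.065)),toC(wz(128,118,p,rp,.065)))
E
```

```text
(np.float64(0.06070537583545388), np.float64(2.200000000000001), np.float64(-78.39406664711818)) (np.float64(0.08330740907049972), np.float64(2.660000000000001), np.float64(-14.259768297909252))
[-75.21691984 -48.40749012 108.        ] [-79.57330381  73.68067505  65.        ] [-74.3174704  -78.14362916  65.        ]
```

Call:
carry_out --pt "0 0 0 0 0 -10 0" --pt "0 0 0 0 0 -10 0" --pt "0 0 0 -1 0 -9 0" --pt "0 0 0 -6 0 -9 0" --pt "0 0 0 -6 0 -9 0" --pt "0 0 0 -6 0 -9 0" --pt "0 0 0 -4 0 -9 0" --pt "0 0 0 0 0 -8 0" --pt "0 0 0 4 0 -8 0" --pt "0 0 0 5 0 -5 0" --pt "0 0 0 6 0 -4 0" --pt "0 0 0 0 0 0 0"

```text
time: 9.1
ee_pos: [0.5914, 0.1105, 0.0884]
tcp_rot: [94.0, 89.9, -165.6]
wrist_force: [-0.2, -0.9, 0.1]
opening: 0.0003
```

```bash
python3 - <<'E'
from h import *
o,p,Rc=state();rp=o["tcp_rot"]; print(o["time"],toC(p),o["wrist_force"])
im=vision.camera("wrist");cv2.imwrite("pics/e2.png",im[:,:,::-1])
E
```

```text
9.1 [ -1.63108092 -96.6393687   88.35951107] [-0.23390974 -0.90838785  0.07268201]
```

View pics/e2.png

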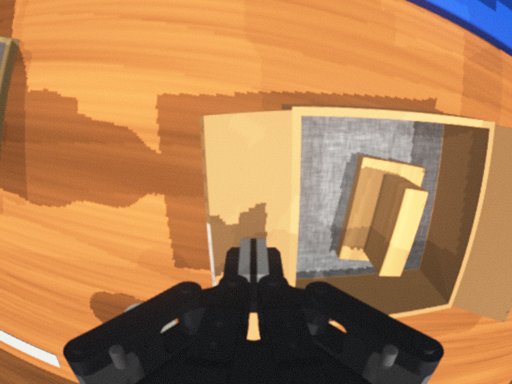

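Call:
carry_out --pt "0 0 0 3 0 -2 0" --pt "0 0 0 0 0 -2 0" --pt "0 0 0 -40 0 5 0" --pt "0 0 0 -40 0 5 10" --pt "0 0 0 -20 -4 33 30" --pt "0 0 0 0 -4 33 60" --pt "0 0 0 0 0 33 60" --pt "6.9 0 0 0 0 0 60" --pt "0 0 0 0 0 0 60"

```text
time: 10.28
ee_pos: [0.5807, 0.216, 0.1861]
tcp_rot: [145.1, 90.0, -121.4]
wrist_force: [-1.2, -0.5, 0.4]
opening: 0.0513
```

```bash
python3 - <<'E'
from h import *
o,p,Rc=state();rp=o["tcp_rot"]; 
delta([.580,.2156,.025],target_down(93.6)); print(toC(p))
im=vision.camera("wrist");cv2.imwrite("pics/f1.png",im[:,:,::-1])
cv2.imwrite("pics/f2.png",cv2.resize(im[60:260,130:380],None,fx=3,fy=3,interpolation=cv2.INTER_CUBIC)[:,:,::-1])
E
```

```text
t 10.275 pos [0.5807 0.216  0.1861] F [-1.18 -0.46  0.35] op 0.0513 q [20.4 14.  15.3 91.3 -0.  16.9]
shift now-axes mm [161.1   0.7  -0.3]  rotvec deg [-0.05 -0.01 -0.01] shift in target axes [161.1   0.7  -0.3]
[  7.05484998   9.04135887 186.12770745]
```

View pics/f1.png

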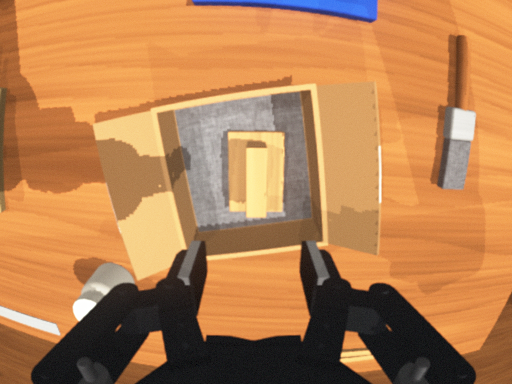

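View pics/f2.png

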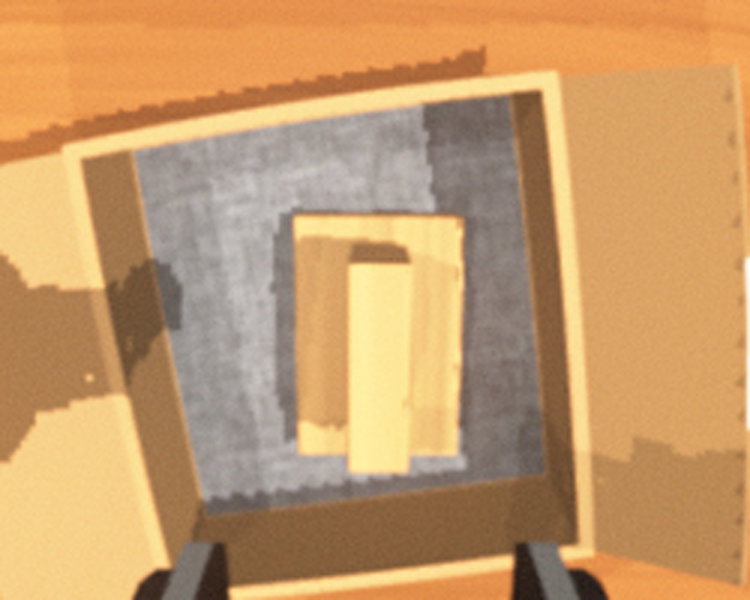

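```bash
python3 - <<'E'
from h import *
np.set_printoptions(precision=4,suppress=True)
o,p,Rc=state();rp=o["tcp_rot"]
c=lambda u,v:((u+.5)/3-.5+130,(v+.5)/3-.5+60)
for z,L in ((.060,[(349,262),(411,262),(408,472),(348,472)]),(.020,[(294,213),(465,215),(460,456),(297,456)])):
    Q=np.array([wz(*c(*a),p,rp,z) for a in L]);m=Q.mean(0)
    d=Q[2:].mean(0)-Q[:2].mean(0); w=Q[[1,2]].mean(0)-Q[[0,3]].mean(0)
    print("mean",m,"len",np.linalg.norm(d),"yaw",np.degrees(np.arctan2(d[1],d[0])),"wid",np.linalg.norm(w),np.degrees(np.arctan2(w[1],w[0]))-90)
for a in [(375,83),(378,253)]: print("L",flapang(*a,p,rp,1))
for a in [(95,124),(137,278)]: print("R",flapang(*a,p,rp,-1))
E
```

```text
mean [0.5803 0.2169 0.06  ] len 0.06940906723097312 yaw 3.317036956738395 wid 0.01930955830813184 3.7078479361184122
mean [0.5805 0.2173 0.02  ] len 0.09042223199620156 yaw 3.593107351260588 wid 0.06030712088928127 3.382244151919352
L (np.float64(0.020559645047782737), np.float64(2.3400000000000007), np.float64(-77.50062473263694))
L (np.float64(0.037667573156582534), np.float64(2.500000000000001), np.float64(77.70240321469669))
R (np.float64(0.04550982076113996), np.float64(2.460000000000001), np.float64(-74.19976628535692))
R (np.float64(0.008196768993158798), np.float64(2.8400000000000016), np.float64(89.47576396051545))
```

Call:
carry_out --pt "0.2 0 0 40 0 1 60" --pt "0 0 0 40 0 0 60" --pt "0 0 0 40 0 0 60" --pt "0 0 0 25 0 0 60" --pt "0 0 0 14 0 0 60" --pt "0 0 0 0 0 0 60"

```text
time: 11.08
ee_pos: [0.5805, 0.2161, 0.0268]
tcp_rot: [107.4, 89.9, -159.3]
wrist_force: [-0.1, -0.1, 0.4]
opening: 0.0512
```

Call:
carry_out --pt "0 0 0 0 0 0 0" --pt "0 0 0 0 0 0 0" --pt "0 0 0 0 0 0 0" --pt "0 0 0 0 0 0 0" --squeeze 28

```text
time: 11.58
ee_pos: [0.5816, 0.2169, 0.0289]
tcp_rot: [-71.9, 89.9, 21.4]
wrist_force: [-0.2, 0.4, 5.1]
opening: 0.0197
```

```bash
python3 - <<'E'
from h import *
delta([.580,.2156,.026],target_down(93.6))
im=vision.camera("wrist");cv2.imwrite("pics/g1.png",im[:,:,::-1])
E
```

```text
t 11.575 pos [0.5816 0.2169 0.0289] F [-0.2   0.42  5.11] op 0.0197 q [20.5 15.3 -0.6 74.   0.  17.2]
shift now-axes mm [ 2.9  1.7 -1.2]  rotvec deg [-0.33  0.05  0.14] shift in target axes [ 2.9  1.7 -1.2]
```

View pics/g1.png

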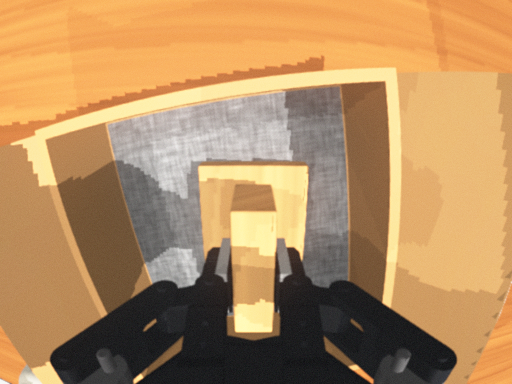

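The tips are pressing on the sole with about 5 N, so I'll regrip a little higher.

Call:
carry_out --pt "0 0 0 0 0 0 35" --pt "0 0 0 -6 0 0 35" --pt "0 0 0 0 0 0 0" --pt "0 0 0 0 0 0 0" --pt "0 0 0 0 0 0 0" --pt "0 0 0 0 0 0 0" --squeeze 28

```text
time: 12.38
ee_pos: [0.581, 0.2167, 0.0342]
tcp_rot: [-71.0, 89.9, 22.2]
wrist_force: [-1.5, 0.5, 5.7]
opening: 0.0194
```

```bash
python3 - <<'E'
from h import *
delta([.580,.2156,.026],target_down(93.6))
E
```

```text
t 12.375 pos [0.581  0.2167 0.0342] F [-1.53  0.47  5.66] op 0.0194 q [20.5 15.1 -0.2 74.6  0.  17.2]
shift now-axes mm [ 8.2  1.1 -1.1]  rotvec deg [-0.34  0.02  0.06] shift in target axes [ 8.2  1.1 -1.1]
```

Call:
carry_out --pt "0 0 0 -6 0 0 0" --pt "0 0 0 -20 0 0 0" --pt "0 0 0 -40 0 0 0" --pt "0 0 0 -40 0 0 0" --pt "0 0 0 -40 0 0 0" --pt "0 0 0 -40 0 0 0" --pt "0 0 0 -20 0 0 0" --pt "0 0 0 0 0 0 0"

```text
time: 13.38
ee_pos: [0.5813, 0.2167, 0.242]
tcp_rot: [-72.4, 89.8, 20.8]
wrist_force: [-0.8, -0.0, -1.1]
opening: 0.0196
```

```bash
cat >> h.py <<'E'
C=np.array([.531,-.2227,.118]);n=np.array([-.3658,.0711,.928]);n/=np.linalg.norm(n)
def Rhead(yaw=-10.95):
    a=np.radians(yaw+90);z=np.array([np.cos(a),np.sin(a),0]);x=-n-z*(-n@z);x/=np.linalg.norm(x);return R.from_matrix(np.c_[x,np.cross(z,x),z])
E
python3 - <<'E'
from h import *
delta(C+n*.10,Rhead()); delta([.50,-.216,.24],target_down(79.05))
im=vision.camera("wrist");s=vision.camera("side")
cv2.imwrite("pics/i1.png",np.hstack([im,cv2.resize(s[60:220,160:330],(408,384))])[:,:,::-1][:, :800])
E
```

```text
t 13.375 pos [0.5813 0.2167 0.242 ] F [-0.84 -0.02 -1.14] op 0.0196 q [20.4 15.1 22.9 97.5  0.  17.2]
shift now-axes mm [  30.3  111.5 -426.7]  rotvec deg [ 14.02   2.8  -21.56] shift in target axes [  27.7   14.6 -441. ]
t 13.375 pos [0.5813 0.2167 0.242 ] F [-0.84 -0.02 -1.14] op 0.0196 q [20.4 15.1 22.9 97.5  0.  17.2]
shift now-axes mm [   1.1  105.8 -427.4]  rotvec deg [14.21  0.09  0.2 ] shift in target axes [   2.    -2.4 -440.3]
```

View pics/i1.png

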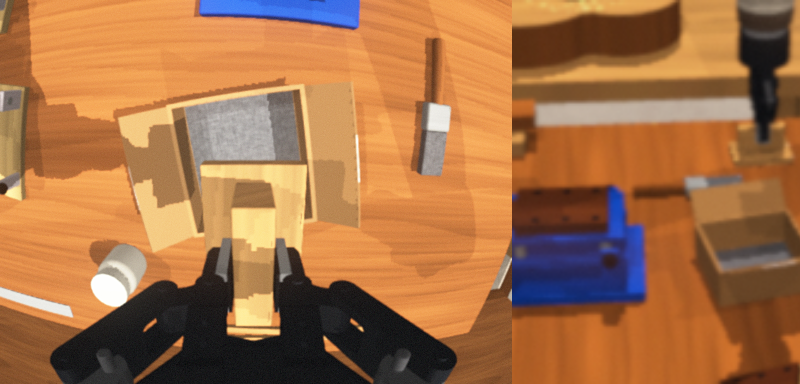

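Call:
carry_out --pt "7.1 0 0 0 0 0 0" --pt "7.1 0 0 0 0 0 0" --pt "0 0 -2.2 0 0 -44 0" --pt "0 0 -2.2 0 0 -44 0" --pt "0 0 -2.2 0 0 -44 0" --pt "0 0 -2.2 0 0 -44 0" --pt "0 0 -2.2 0 0 -44 0" --pt "0 0 -2.2 0 0 -44 0" --pt "0 0 -2.2 0 0 -44 0" --pt "0 0 -2.2 0 0 -44 0" --pt "0 0 -2.2 0 0 -44 0" --pt "0 0 -2 0 0 -44 0"

```text
time: 14.98
ee_pos: [0.4961, -0.2165, 0.2378]
tcp_rot: [-90.0, 68.2, -10.9]
wrist_force: [1.4, -0.3, -2.2]
opening: 0.0192
```

Call:
carry_out --pt "0 0 0 0 0 0 0"

```text
time: 15.1
ee_pos: [0.4955, -0.2176, 0.2375]
tcp_rot: [-90.0, 68.3, -11.1]
wrist_force: [-0.2, 0.7, -1.4]
opening: 0.0192
```

```bash
python3 - <<'E'
from h import *
delta(C+n*.027,Rhead())
im=vision.camera("wrist");s=vision.camera("side")
cv2.imwrite("pics/j1.png",im[:,:,::-1]);cv2.imwrite("pics/j2.png",cv2.resize(s[160:290,180:340],None,fx=4.5,fy=4.5,interpolation=cv2.INTER_CUBIC)[:,:,::-1])
E
```

```text
t 15.1 pos [ 0.4955 -0.2176  0.2375] F [-0.24  0.69 -1.39] op 0.0192 q [-26.7 -17.6 -13.1  73.5   5.7 -14.5]
shift now-axes mm [97.3 11.   1.8]  rotvec deg [-0.21 -0.07 -0.19] shift in target axes [97.2 11.3  1.7]
```

View pics/j1.png

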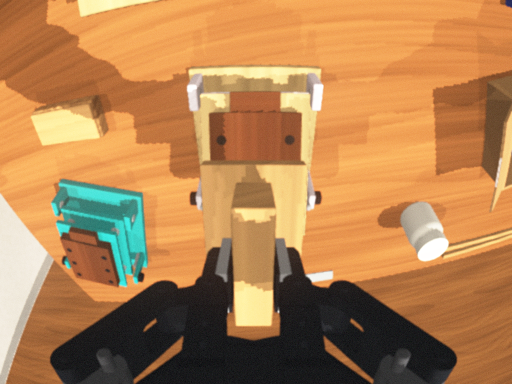

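View pics/j2.png

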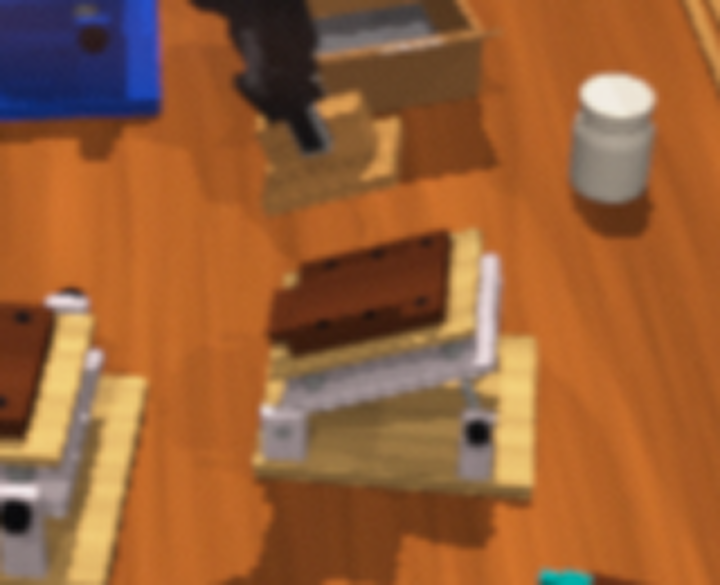

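```bash
python3 - <<'E'
from h import *
o,p,Rc=state();rp=o["tcp_rot"];H=Rhead()
for u,v in [(209,112),(302,112),(222,140),(290,141),(230,92),(280,92)]:
    a,d=wray(u,v,p,rp); P=a+d*((C-a)@n)/(d@n); print((H.inv().apply(P-C)*1000).round(1))
a,d=wray(202,164,p,rp);a2,d2=wray(308,164,p,rp)
# sole low edge in tool frame at depth x=-? : upper face of sole ~ tcp+.026-.012
for u,v in [(202,164),(308,164)]:
    a,d=wray(u,v,p,rp);a=Rc.inv().apply(a-p);d=Rc.inv().apply(d);print((a+d*((.014-a[0])/d[0]))*1000)
E
```

```text
[ -0.   55.8 -39.9]
[ 0.  56.  43.4]
[ -0.   30.1 -28.6]
[ 0.  29.2 33.1]
[ -0.   73.5 -20.8]
[ 0.  73.5 23.4]
[ 14.          45.06931802 -28.79606291]
[14.         45.18053969 28.95294787]
```

Call:
carry_out --pt "-0.2 0 -0.2 20 6 1.5 0" --pt "0 0 0 25 6 1.5 0" --pt "0 0 0 20 0 0 0" --pt "0 0 0 15 0 0 0" --pt "0 0 0 5 0 0 0" --pt "0 0 0 0 0 0 0"

```text
time: 15.95
ee_pos: [0.5182, -0.2161, 0.156]
tcp_rot: [-90.2, 68.0, -10.9]
wrist_force: [-0.4, -0.4, -1.4]
opening: 0.0193
```

```bash
python3 - <<'E'
from h import *
delta(C+n*.027,Rhead())
im=vision.camera("wrist");s=vision.camera("side")
cv2.imwrite("pics/k2.png",cv2.resize(s[200:290,210:330],None,fx=6,fy=6,interpolation=cv2.INTER_CUBIC)[:,:,::-1])
cv2.imwrite("pics/k1.png",im[:,:,::-1])
E
```

```text
t 15.95 pos [ 0.5182 -0.2161  0.156 ] F [-0.43 -0.44 -1.35] op 0.0193 q [-25.4 -15.9 -20.9  63.6   5.4 -13.6]
shift now-axes mm [13.4  1.4 -4. ]  rotvec deg [0.24 0.02 0.11] shift in target axes [13.4  1.4 -4. ]
```

View pics/k2.png

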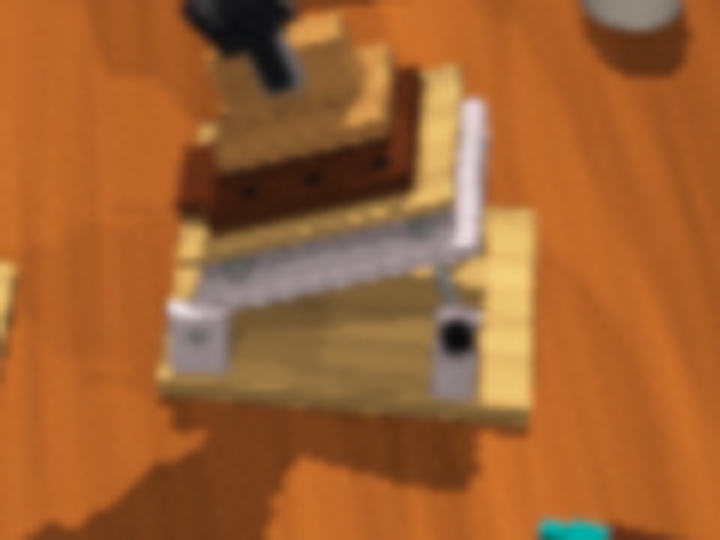

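View pics/k1.png

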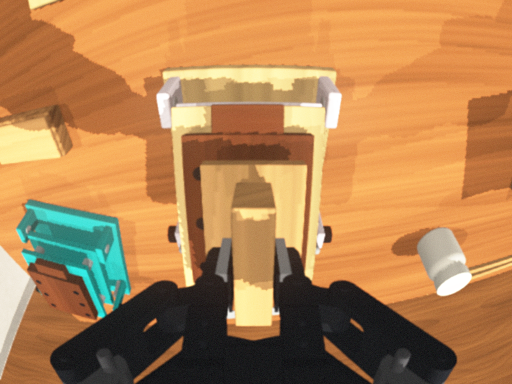

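```bash
python3 - <<'E'
from h import *
o,p,Rc=state();rp=o["tcp_rot"];H=Rhead()
for u,v in [(183,137),(315,135),(183,160),(312,160),(196,173),(199,224)]:
    a,d=wray(u,v,p,rp); P=a+d*((C-a)@n)/(d@n); print((Rc.inv().apply(P-p)*1000).round(1),(H.inv().apply(P-C)*1000).round(1))
E
```

```text
[ 40.9  56.5 -45.2] [ -0.   54.4 -41.7]
[40.9 57.8 37.8] [ 0.  56.  41.3]
[ 41.   41.6 -46. ] [ -0.   39.5 -42.4]
[41.  41.6 36.6] [ 0.  39.8 40.1]
[ 41.   32.9 -37.8] [ -0.   30.8 -34.2]
[ 41.1  -3.2 -38. ] [ -0.   -5.3 -34.3]
```

Call:
carry_out --pt "0.2 0 0 2 1 -2 0" --pt "0 0 0 2 1 -2 0" --pt "0 0 0 3 0 0 0" --pt "0 0 0 3 0 0 0" --pt "0 0 0 0 0 0 0"

```text
time: 16.68
ee_pos: [0.5191, -0.2207, 0.1455]
tcp_rot: [-90.0, 68.0, -10.9]
wrist_force: [-0.3, -0.2, -1.6]
opening: 0.0196
```

```bash
python3 - <<'E'
from h import *
delta(C+n*.027,Rhead());o,p,Rc=state();print(Rc.inv().apply(o["wrist_force"]))
im=vision.camera("wrist");s=vision.camera("side")
cv2.imwrite("pics/l2.png",cv2.resize(s[200:290,210:330],None,fx=6,fy=6,interpolation=cv2.INTER_CUBIC)[:,:,::-1])
cv2.imwrite("pics/l1.png",im[:,:,::-1])
E
```

```text
t 16.675 pos [ 0.5191 -0.2207  0.1455] F [-0.26 -0.19 -1.61] op 0.0196 q [-25.8 -15.4 -21.7  62.4   5.5 -13.8]
shift now-axes mm [ 3.  -1.   0.3]  rotvec deg [0.01 0.01 0.09] shift in target axes [ 3.  -1.   0.3]
[ 1.41493763  0.80414945 -0.23101573]
```

View pics/l2.png

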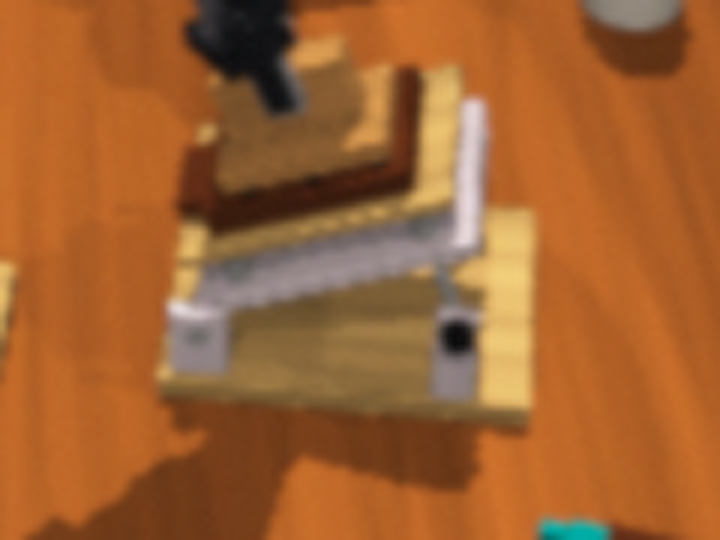

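View pics/l1.png

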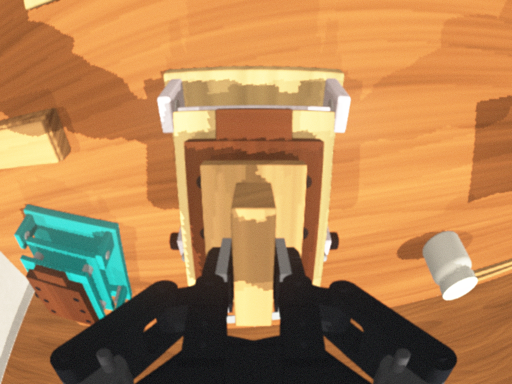

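Call:
carry_out --pt "0 0 0 1.5 0 0 0" --pt "0 0 0 1.5 0 0 0" --pt "0 0 0 0 0 0 0"

```text
time: 17.15
ee_pos: [0.5203, -0.221, 0.1434]
tcp_rot: [-90.0, 68.0, -10.9]
wrist_force: [-3.4, -0.0, 2.0]
opening: 0.0196
```

Call:
carry_out --pt "0 0 0 1.5 0 0 0" --pt "0 0 0 1 0 0 0" --pt "0 0 0 0 0 0 0"

```text
time: 17.52
ee_pos: [0.5212, -0.2211, 0.1411]
tcp_rot: [-90.0, 68.0, -10.9]
wrist_force: [-4.5, 2.6, 4.9]
opening: 0.0193
```

```bash
python3 - <<'E'
from h import *
delta(C+n*.027,Rhead());o,p,Rc=state();print(Rc.inv().apply(o["wrist_force"]),Rc.inv().apply(o["torque"]))
E
```

```text
t 17.525 pos [ 0.5212 -0.2211  0.1411] F [-4.48  2.55  4.89] op 0.0193 q [-25.8 -15.1 -22.   61.8   5.5 -13.8]
shift now-axes mm [-1.9 -0.6  0.3]  rotvec deg [0.01 0.   0.14] shift in target axes [-1.9 -0.6  0.3]
[-6.36420313  2.69042928  1.6571013 ] [-0.04954047 -0.13060857  0.8043268 ]
```

Call:
carry_out --pt "0 0 0 1 0 0 0" --pt "0 0 0 0.5 0 0 0" --pt "0 0 0 0 0 0 0" --pt "0 0 0 0 0 0 0" --squeeze 25

```text
time: 18.02
ee_pos: [0.5217, -0.2213, 0.1399]
tcp_rot: [-90.0, 68.0, -11.0]
wrist_force: [-6.7, 2.8, 6.0]
opening: 0.0199
```

```bash
python3 - <<'E'
from h import *
delta(C+n*.027,Rhead());o,p,Rc=state();print(Rc.inv().apply(o["wrist_force"]),Rc.inv().apply(o["torque"]))
im=vision.camera("wrist");s=vision.camera("side")
cv2.imwrite("pics/m2.png",cv2.resize(s[200:280,210:320],None,fx=7,fy=7,interpolation=cv2.INTER_CUBIC)[:,:,::-1])
cv2.imwrite("pics/m1.png",cv2.resize(im[60:350,130:390],None,fx=2,fy=2,interpolation=cv2.INTER_CUBIC)[:,:,::-1])
E
```

```text
t 18.025 pos [ 0.5217 -0.2213  0.1399] F [-6.69  2.79  6.03] op 0.0199 q [-25.7 -15.1 -22.   61.7   5.5 -13.8]
shift now-axes mm [-3.1 -0.6  0.4]  rotvec deg [ 0.01 -0.    0.14] shift in target axes [-3.1 -0.6  0.4]
[-8.24706732  4.32178792  1.46564086] [ 0.01208742 -0.21817327  0.9912331 ]
```

View pics/m2.png

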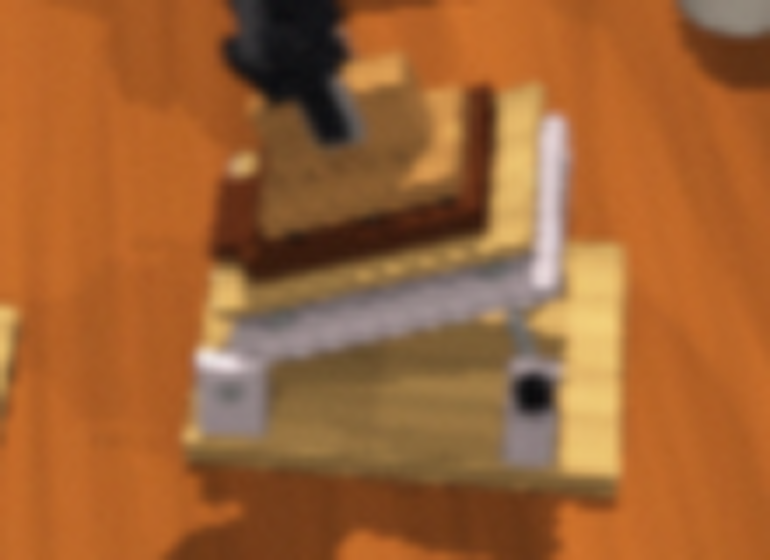

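View pics/m1.png

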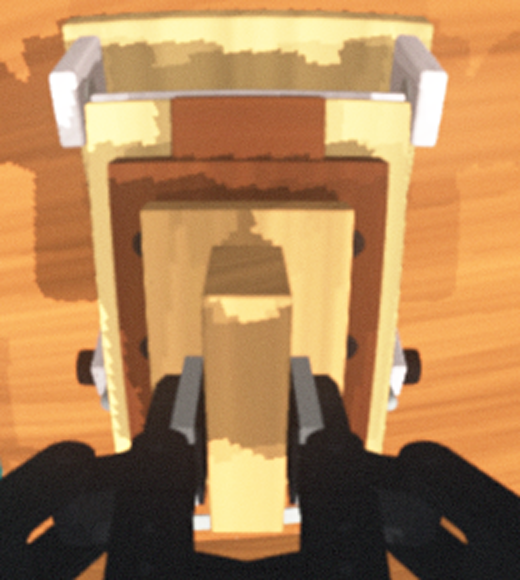

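```bash
python3 - <<'E'
from h import *
ss=[vision.camera("side").astype(float) for _ in range(4)]
s=np.mean(ss,0); np.save("s.npy",s)
# per column: sub-pixel brown/ply transitions using red channel
g=s[:,:,0]
L=[];H=[]
for u in range(250,274):
    col=g[215:250,u]; d=np.diff(col)
    i=np.argmin(d); # wood->brown
    j=i+1+np.argmax(d[i+1:i+12]) # brown->ply
    def sub(k):
        if 0<k<len(d)-1:
            a,b,c=abs(d[k-1]),abs(d[k]),abs(d[k+1]);den=a-2*b+c
            return k+(.5*(a-c)/den if den else 0)
        return k
    L.append((u,215.5+sub(i)));H.append((u,215.5+sub(j)))
L=np.array(L);H=np.array(H)
for nme,A in(("sole",L),("face",H)):
    f=np.polyfit(*A.T,1); r=A[:,1]-np.polyval(f,A[:,0]);k=abs(r)<1.;f=np.polyfit(*A[k].T,1);print(nme,f,k.sum(),A[:,1].round(1))
# predictions from model: tilt-aligned line at sole bottom near edge (tool axes) for several slopes
c0=C-n*.005
for t in (18,20,22,24,26):
    a=np.radians(t);yw=np.radians(-10.95);x=np.array([np.cos(a)*np.cos(yw),np.cos(a)*np.sin(yw),np.sin(a)]);yv=np.array([-np.sin(yw),np.cos(yw),0])
    for w in (.030,.042):
        q=proj("side",np.array([c0-yv*w-.045*x,c0-yv*w+.045*x])); print(t,w,q.round(1).tolist(),(q[1]-q[0])[1]/(q[1]-q[0])[0])
E
```

```text
sole [-2.93916699e-01  3.06908203e+02] 17 [233.1 232.5 232.5 232.4 232.3 231.8 231.6 231.6 231.5 231.  230.6 230.4
 230.3 230.1 229.7 229.6 229.6 229.3 226.6 225.8 225.6 225.6 225.4 227.4]
face [-2.16766329e-01  2.93528906e+02] 24 [239.4 239.1 238.9 238.6 238.4 238.2 238.1 237.8 237.5 237.3 237.2 237.2
 236.8 236.4 236.3 236.3 236.2 235.6 235.3 235.2 235.1 234.8 234.4 234.2]
18 0.03 [[247.2, 232.7], [275.9, 228.0]] -0.16353456012074818
18 0.042 [[246.8, 235.4], [275.6, 230.7]] -0.1619930160757027
20 0.03 [[247.4, 233.1], [275.7, 227.6]] -0.19233888151855952
20 0.042 [[246.9, 235.7], [275.5, 230.3]] -0.19067395338801935
22 0.03 [[247.5, 233.4], [275.5, 227.2]] -0.22182244029050957
22 0.042 [[247.1, 236.1], [275.3, 229.9]] -0.22003219875516036
24 0.03 [[247.7, 233.8], [275.4, 226.8]] -0.25208414434426774
24 0.042 [[247.3, 236.5], [275.1, 229.5]] -0.25016631335821876
26 0.03 [[247.9, 234.2], [275.2, 226.5]] -0.28323210096538415
26 0.042 [[247.5, 236.9], [274.9, 229.2]] -0.28118403502984585
```

Call:
carry_out --pt "0 0 0 0 0 0 0" --pt "0 0 0 0 0 0 0" --pt "0 0 0 0 0 0 0" --pt "0 0 0 0 0 0 0"

```text
time: 18.82
ee_pos: [0.5217, -0.2213, 0.1399]
tcp_rot: [-90.0, 68.0, -11.0]
wrist_force: [-6.5, 1.6, 6.9]
opening: 0.0195
```

```bash
python3 - <<'E'
from h import *
delta(C+n*.027,Rhead());o,p,Rc=state();print(Rc.inv().apply(o["wrist_force"]))
im=vision.camera("top");cv2.imwrite("pics/n1.png",im[:,:,::-1])
E
```

```text
t 18.825 pos [ 0.5217 -0.2213  0.1399] F [-6.48  1.64  6.88] op 0.0195 q [-25.7 -15.1 -22.   61.7   5.5 -13.8]
shift now-axes mm [-3.1 -0.6  0.4]  rotvec deg [ 0.01 -0.    0.14] shift in target axes [-3.1 -0.6  0.4]
[-8.88020041  3.60703148  0.38025898]
```

View pics/n1.png

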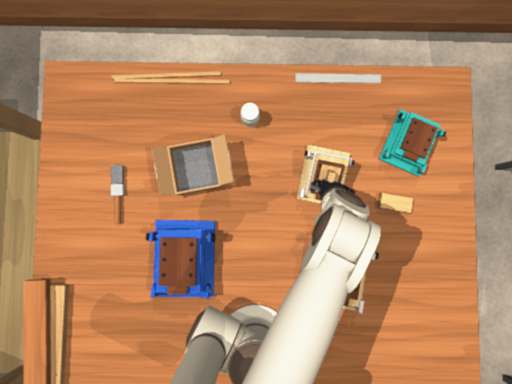

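The top view shows the carton empty with both flaps folded back. The jar (250,114), sanding block (396,203) and brush (117,193) are where they were. The force is steady, so I'm handing in.

```bash
python3 -c "
from workcell import job_done
print(job_done())"
```

```text
the job is handed in; nothing more can be done
None
```

The job is handed in at about 19 s of the 58 s allowed. The caul is still gripped at 25 N and pressed on the middle of the smaller plywood jig's peghead. `job_done()` gave no verdict.

I folded both flaps back and took the caul out by its rib. I tilted it to the measured 22° slope, centred it on the face with the rib up the slope, and pressed along the normal.

**Last checks:**
- **Flaps:** the left read 2.34 and 2.50 rad at its two corners. The right read 2.46 at one corner and an impossible 2.84 at the other, since the stop is at 2.5. Both are clearly well past upright.
- **Press depth:** the force along the normal is about 10 N, which means the bed has given roughly 5 mm. The distance moved since first contact agrees. The TCP offset from my face estimate says only 3 mm, but that estimate includes an uncertain height of the sole.
- **Flush fit:** in the side view the sole edge and the face edge are both at about 22°. I read the sole edge from part of it only, because the automatic line fit over the whole edge was thrown off by outliers.
- **Centring:** within about 1–2 mm in the wrist view.
- **Side force:** a steady 3–4 N pushing down the slope remained, and I left it. The pose did not drift over the last half second.
- **Bystanders:** the jar, sanding block and brush look unmoved in the top view.

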